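# Lift the keyed tube head out of the draining bin and fit it on the mixer

### The arm

A 6-joint arm with a two-finger parallel gripper is mounted at the origin on the work surface. World frame = base frame: x ahead of the robot, y to its left, z up, the work surface at z = 0. Lengths are in m, angles in rad, forces in N, time in s.
With the tool pointing down it reaches from about 0.3 to 0.825 m from the base axis. Payload 5.4 kg.
Tool frame: the origin (TCP) lies at the very end of the fingers, on their centre line; the grasp point (between the pads) lies 19 mm behind it (arm.grip_point_offset is the z of the grasp point in the tool frame, in m); z points along the fingers, y is the direction in which the jaws open and shut (so a half turn about z gives the same grasp; the last joint's range is limited). The gripper opens to 92 mm and grips with 3 to 60 N. Pads are 20 mm wide; open, the fingers measure 128 mm over their backs; the gripper's body (75 mm by 189 mm) begins 69 mm behind the grasp point.
Start: joints at [-1.36, 0.158, 1.597, -0, 1.386, -0.21], TCP at [0.235, -0.525, 0.215] pointing down, gripper open.
Joint ranges: [-2.91, 2.91], [-0.94, 2.29], [0.18, 2.7], [-1.29, 4.43], [0.17, 2.64], [-3, 3]. Speed limits (rad/s): [2.57, 2.57, 3.14, 3.14, 3.14, 3.14].

### API

Orientations are given as a rotation vector (axis times angle).
In Python, from station import arm, eoat, readout, imaging, order gives the robot as it stands. Calls block until the motion is done:
- arm.move_to(position, orientation): joint-space move of the TCP to a pose.
- arm.line_to(position, attitude=None, feed=0.15, threshold=None): straight line of the TCP; attitude=None keeps the orientation; feed is the mean speed in m/s. With threshold (N) it stops when the force on the tool has changed by that much, and returns True; else False.
- arm.goto_joints(angles): joint-space move.
- eoat.set_gripper(opening, grasp_force=None): finger opening in m; grasp_force is the grip in N (None keeps the last); returns when the fingers have stopped.
- arm.hold(seconds).
- arm.solve_ik(position, orientation): joint angles nearest the present ones, or None.
- readout.state(): the state.
- imaging.capture(name): name is "scene" or "top" or "wrist"; returns a dict with "color" (480x640x3 uint8, blue, green, red), "range_z" (480x640 float32, m along the optical axis (not along the pixel's ray), 0 where there is no reading), "mtx" (3x3 intrinsics, pixels), "eye" and "attitude" of the camera in the world; the wrist camera has in their place "tool_from_camera" (4x4, takes a point from camera to tool coordinates, whose origin is the TCP and whose axes are the flange's). Camera axes: x right, y up, looking along -z (the intrinsics and any distortion apply to the point x, -y, -z); pixel columns grow to the right and rows downward; lengths in m; the calibration is good to about 2 mm. A picture is of the moment at which its call begins: read the wrist's pose just before it.
A pose or a line that the arm cannot do raises arm.Unreachable and nothing moves.
- order.hand_in(): hands the job in, once; it reports no verdict.
The state is a dict: "time_s": time; "qpos": joint angles; "qd": joint speeds; "joint_torque": joint torques, N m; "tool_pos": TCP position; "ee_rot": TCP orientation; "contact_force": force on the tool from outside, world axes, zero at the start; "torque": the same for the moment, N m; "grip_width": finger opening in m.
Only numpy, scipy, OpenCV 4.12 (cv2) and the standard library are available. Lean on these libraries where they do the work, as an engineer would, in place of code of your own. Each camera call takes 0.05 s, during which the arm holds its last target. There are 200 camera calls.

### The job

Take the tube head with the flat side out of the draining bin, from under the wire deck, and fit it on the mixer's spindle, turned so that its flat matches the spindle's flat and it sits fully down on the drive plate; then let go. Leave the other things in the bin and on the bench standing where they are.

Things in the scene. Friction and masses are not known exactly. Their poses are not given: they have to be found in the camera images.
- head_mid (a point): Centre of the tube head to move, half-way up (48 mm above its underside); z up. Aluminium, about 0.35 kg, 96 mm tall: a disc 84 mm across, 36 mm high, its rim cut by one flat (32 mm from the axis, on its +x side), six dark tube holes in its top. Starts upright, 6 mm above the bench, in one of three places under the wire deck: bin x about 30 mm, bin y = -100, 0 or 100 mm.
- head: Same head: origin at the centre of its underside, same axes. Here is its D-shaped bore: 25 mm in diameter, 33 mm deep, flat on the +x side 7 mm from the axis (parallel to the rim's flat), mouth chamfered by 3.5 mm.
- head_neck (a point): Point on the axis of the head's plain round neck, 74 mm above its underside. The neck is 34 mm in diameter and runs from 36 to 96 mm above the underside; it can be gripped from any direction and the head then hangs upright.
- spindle (a point): Foot of the mixer's drive spindle, on its axis, level with the drive plate's top 70 mm above the bench; z up. The steel spindle stands 30 mm up from here, 22 mm in diameter, with one flat on its +x side 5.5 mm from the axis; top 4 mm chamfered. A head fully home rests on the 84 mm plate, its centre 48 mm above this point.
- mixer: Fixed mixer base, a white box 170 mm (x) by 150 mm (y), top 62 mm above the bench; origin at the centre of its underside, axes those of the spindle, which stands in its middle.
- bin: Fixed draining stand; origin at the centre of its underside on the bench, +x to its back, z up; its front (-x) looks to the robot's right, to the mixer. White open bin 250 mm (x) by 360 mm (y) outside, walls 5 mm, floor 6 mm thick; front (-x) wall 45 mm high, side walls 55 mm, back wall 65 mm. A wire deck overhangs its back half.
- deck_edge (a point): Middle of the front edge of the bin's wire deck (its foremost rod), 210 mm above the bench; bin axes. Steel rods along y, 330 mm long, from here 120 mm back; underside 206 mm up; two posts at the back corners; a 47 mm vial on the back edge. The edge is about 18 mm nearer the front than the pieces' axes, so an upright gripper does not fit: lean it back about 40 degrees over the front wall.
- round_head_mid (a point): Centre (half-way up) of a round aluminium head with no flat: disc 80 mm across, 36 mm high, neck 34 mm in diameter to 90 mm. Stands in another of the three places under the deck. Leave it.
- block_mid (a point): Centre of a square aluminium tube block 70 x 70 x 62 mm. Stands in the remaining place under the deck. Leave it.
- jar_mid (a point): Centre of a low white jar 50 mm across, 45 mm high, standing in the front of the bin (bin x = -85 mm). Leave it.
- flask_mid (a point): Centre of a bottle 66 mm across, 170 mm tall, on the bench between the bin and the mixer. Leave it.
- tray_mid (a point): Centre of a low open grey tray 70 x 110 x 45 mm on the bench beyond the mixer (its +x side). Leave it.
There are look-alikes about, which are no part of the job. Leave any pink look-alike of the head alone.

How it is judged:
By the outcome, as a careful person would: the job done as asked, in the order asked, and still so for the second after the job is handed in, with the robot touching nothing.
It also fails if it takes over 61 s, if anything falls off the work surface, if the arm or the gripper's body presses on something with over 40 N, if the wrist force passes 120 N, or if a joint passes its speed limit or range.

## Working session

There is one attempt and no reset: what is moved stays moved. The work goes in short steps, each a Python script; the robot and the scene stay as the last script left them, time stands still between calls to the robot, and variables do not carry over. Pictures are saved under pics/ and viewed, about 8 in all and at most 12, crops included, and the job is handed in when it is done.

```bash
mkdir -p pics; ls
cat > h.py <<'E'
import numpy as np, cv2
from scipy.spatial.transform import Rotation as R
from station import arm, eoat, readout, imaging, order
def rot(a):
    a=np.array(a,float)
    return a if a.shape==(3,3) else (R.from_rotvec(a).as_matrix() if a.size==3 else R.from_quat(a).as_matrix())
def cam(name):
    s=readout.state(); c=imaging.capture(name)
    if 'tool_from_camera' in c:
        T=np.array(c['tool_from_camera']); Rt=rot(s['ee_rot'])
        c['Rc']=Rt@T[:3,:3]; c['o']=Rt@T[:3,3]+np.array(s['tool_pos'])
    else: c['Rc']=rot(c['attitude']); c['o']=np.array(c['eye'],float)
    c['mtx']=np.array(c['mtx'])
    return c
def ray(c,uv):
    uv=np.atleast_2d(np.array(uv,float)); d=c.get('distortion',c.get('dist'))
    p=cv2.undistortPoints(uv.reshape(-1,1,2),c['mtx'],None if d is None else np.array(d)).reshape(-1,2)
    return np.c_[p[:,0],-p[:,1],-np.ones(len(p))]@c['Rc'].T   # unit depth
def onplane(c,uv,z):
    d=ray(c,uv); return c['o']+d*((z-c['o'][2])/d[:,2])[:,None]
def pts(c):
    h,w=c['range_z'].shape; u,v=np.meshgrid(np.arange(w),np.arange(h))
    d=ray(c,np.c_[u.ravel(),v.ravel()]); P=c['o']+d*c['range_z'].reshape(-1,1)
    P[c['range_z'].ravel()==0]=np.nan
    return P.reshape(h,w,3)
E
python3 - <<'E'
from h import *
for n in('scene','top','wrist'):
    c=cam(n); cv2.imwrite(f'pics/{n}0.png',c['color']); print(n,[k for k in c],c['o'].round(3),c['mtx'].round(1).tolist(),c['Rc'].round(3).tolist()); 
    np.savez(f'{n}0.npz',**{k:c[k] for k in('color','range_z','mtx','o','Rc')})
    for k in c:
        if k.startswith('dist'):print(k,c[k])
print(readout.state(),arm.grip_point_offset)
E
```

```text
pics
scene ['color', 'range_z', 'mtx', 'eye', 'attitude', 'Rc', 'o'] [ 1.369 -0.248  0.806] [[455.3, 0.0, 321.8], [0.0, 455.3, 230.4], [0.0, 0.0, 1.0]] [[0.427, -0.555, 0.713], [0.904, 0.25, -0.347], [0.014, 0.793, 0.609]]
top ['color', 'range_z', 'mtx', 'eye', 'attitude', 'Rc', 'o'] [0.308 0.125 1.319] [[543.7, 0.0, 314.9], [0.0, 543.7, 236.6], [0.0, 0.0, 1.0]] [[0.035, 0.972, -0.234], [-0.999, 0.035, -0.004], [0.004, 0.234, 0.972]]
wrist ['color', 'range_z', 'mtx', 'tool_from_camera', 'Rc', 'o'] [ 0.307 -0.492  0.383] [[422.7, 0.0, 324.1], [0.0, 422.7, 242.9], [0.0, 0.0, 1.0]] [[0.409, 0.875, 0.26], [-0.913, 0.393, 0.114], [-0.002, -0.284, 0.959]]
{'time_s': 0.15, 'qpos': array([-1.36010562e+00,  1.58881281e-01,  1.59790999e+00, -1.54395987e-05,
        1.38620494e+00, -2.10114368e-01]), 'qd': array([-0.00121144, -0.00120783, -0.0032909 , -0.00060146,  0.00055212,
        0.00139097]), 'joint_torque': array([ 4.00495028e-04, -3.85914373e+01, -3.22434855e+01,  7.01369368e-02,
        3.51473386e-02, -8.53123311e-05]), 'tool_pos': array([ 0.23475251, -0.5243792 ,  0.21387454]), 'ee_rot': array([-3.07093733e+00, -6.55844098e-01,  2.44617216e-05]), 'contact_force': array([-0.06142174, -0.19296765, -1.08385168]), 'torque': array([-0.02066863,  0.00211253,  0.00359807]), 'grip_width': 0.092299822512255} -0.0187
```

View pics/top0.png

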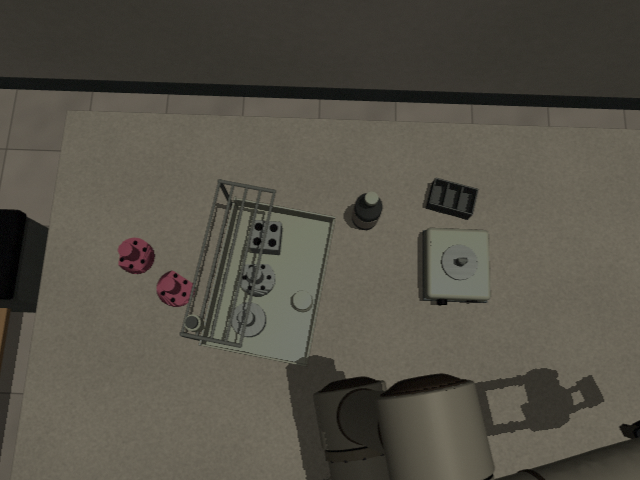

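View pics/scene0.png

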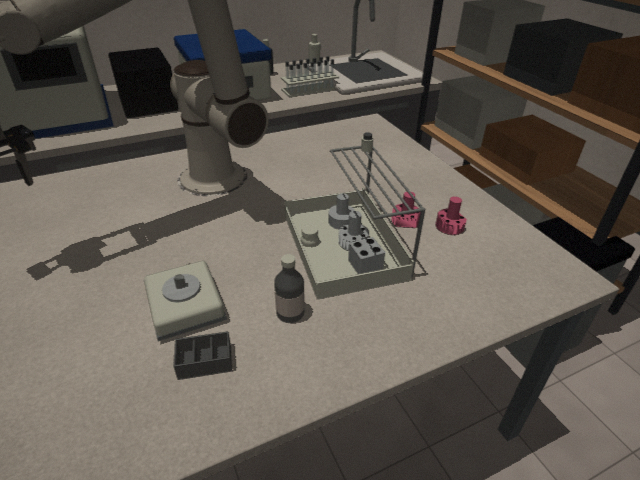

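Top view: in the bin are the block (266,236), a head with dark holes (258,279) and a plain grey round head (248,320). The jar is at (301,300), the flask at (368,208), the spindle at (460,262), and two pink look-alikes are outside at (135,256) and (174,289). The scene view agrees. Next come coarse positions and an enlarged crop.

Run:
```python
from h import *
f=np.load('top0.npz'); c={k:f[k] for k in f}; P=pts(c); col=c['color']
a=cv2.resize(col[170:370,175:345],None,fx=3,fy=3,interpolation=cv2.INTER_CUBIC)
b=cv2.resize(col[220:310,410:500],None,fx=3,fy=3,interpolation=cv2.INTER_CUBIC)
b=cv2.copyMakeBorder(b,0,600-270,0,0,cv2.BORDER_CONSTANT)
cv2.imwrite('pics/crop1.png',cv2.convertScaleAbs(np.hstack([a,b]),alpha=1.8))
for n,uv in dict(block=(266,245),headtop=(258,290),jar=(301,300),flask=(371,198),spin=(460,262),mixc=(440,285),binfloor=(300,250),bench=(400,340)).items(): print(n,P[uv[1],uv[0]].round(3))
# jar, flask, mixer outline
def centre(z0,z1,u0,u1,v0,v1):
    m=np.zeros(P.shape[:2],bool); m[v0:v1,u0:u1]=1; m&=(P[...,2]>z0)&(P[...,2]<z1); q=P[m]; return q
q=centre(.052,.068,405,510,215,320); print('mixer rect',cv2.minAreaRect((q[:,:2]*1000).astype(np.float32)),len(q))
q=centre(.035,.07,170,345,170,375); 
q=centre(.195,.22,170,345,170,375); print('deck rect',cv2.minAreaRect((q[:,:2]*1000).astype(np.float32)),len(q))
q=centre(.002,.012,200,340,190,365); 
for n,(uv,z) in dict(fl=((334,216),.045),fr=((306,362),.045)).items(): print(n,onplane(c,uv,z).round(3))
```

```text
block [0.586 0.245 0.067]
headtop [0.482 0.26  0.042]
jar [0.461 0.158 0.052]
flask [0.677 0.009 0.171]
spin [ 0.555 -0.204  0.097]
mixc [ 0.506 -0.165  0.061]
binfloor [0.589 0.166 0.007]
bench [ 0.38  -0.081 -0.002]
mixer rect ((557.9584350585938, -208.4971466064453), (149.99281311035156, 176.9141387939453), 89.90821838378906) 3558
deck rect ((518.862060546875, 306.9527587890625), (127.44669342041016, 339.43402099609375), 80.98228454589844) 2683
fl [[0.669 0.086 0.045]]
fr [[0.32  0.141 0.045]]
```

View pics/crop1.png

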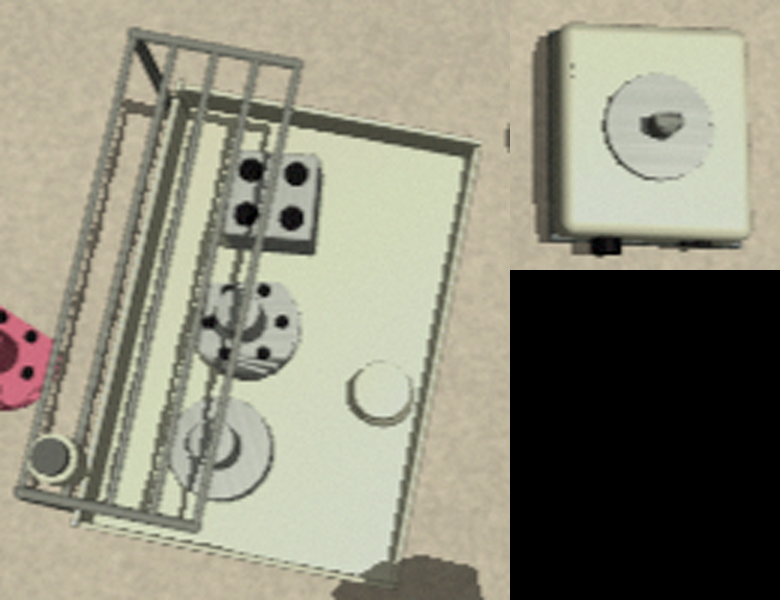

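The block (crop 275,200), holed head (245,325) and round head (220,445) are the three candidates. The holed grey head in the middle place fits the description: it has six dark holes, and the other two are a plain disc with a neck and a square block. A closer wrist view will confirm its flat. First I check which tool headings are reachable at the bin and at the spindle.

```bash
cat >> h.py <<'E'
def tool(psi,lean,flip=1,about=None):
    "tool rotation matrix: approach heading psi (deg), lean from vertical (deg), jaws horizontal"
    p,l=np.radians([psi,lean]); z=np.array([np.cos(p)*np.sin(l),np.sin(p)*np.sin(l),-np.cos(l)])
    y=flip*np.array([-np.sin(p),np.cos(p),0]); return np.c_[np.cross(y,z),y,z]
def rv(M): return R.from_matrix(M).as_rotvec()
def tcp(grip,M): return np.array(grip)+M[:,2]*-arm.grip_point_offset   # TCP lies 19 mm beyond grasp point
E
python3 - <<'E'
from h import *
T=np.array(imaging.capture('wrist')['tool_from_camera']); print(T.round(3))
neck=np.array([.512,.265,.080])
for fl in(1,-1):
  for psi in range(41,131,10):
    M=tool(psi,40,fl); print(fl,psi,'cam dz',(M@T[:3,3])[2].round(3),[ (lambda q: None if q is None else np.round(q,2).tolist())(arm.solve_ik(tcp(neck,M)-M[:,2]*b,rv(M))) for b in(0,.1,.18)])
sp=np.array([.557,-.206,.144])
for fl in(1,-1):
  print(fl,[(psi,l) for psi in range(-180,180,15) for l in (30,40) if arm.solve_ik(tcp(sp,tool(psi,l,fl)),rv(tool(psi,l,fl))) is not None and arm.solve_ik(tcp(sp+[0,0,.06],tool(psi,l,fl)),rv(tool(psi,l,fl))) is not None])
E
```

```text
[[ 0.001  0.959  0.284  0.079]
 [ 1.    -0.001  0.     0.   ]
 [ 0.     0.284 -0.959 -0.17 ]
 [ 0.     0.     0.     1.   ]]
1 41 cam dz 0.079 [None, [-0.08, -0.37, 2.39, 0.75, 0.74, -2.84], [-0.22, -0.68, 2.45, 0.65, 1.02, -2.75]]
1 51 cam dz 0.079 [None, None, None]
1 61 cam dz 0.079 [[-0.06, 0.11, 2.15, 0.95, 0.79, 2.92], None, None]
1 71 cam dz 0.079 [[-0.09, 0.18, 2.08, 0.9, 0.92, 2.8], [-0.24, -0.05, 2.13, 0.79, 1.13, 2.86], [-0.37, -0.2, 2.13, 0.72, 1.32, 2.88]]
1 81 cam dz 0.079 [[-0.1, 0.25, 1.99, 0.84, 1.04, 2.71], [-0.24, 0.07, 2.01, 0.74, 1.24, 2.74], [-0.35, -0.04, 1.99, 0.69, 1.41, 2.76]]
1 91 cam dz 0.079 [[-0.1, 0.32, 1.9, 0.77, 1.15, 2.62], [-0.22, 0.18, 1.89, 0.7, 1.34, 2.64], [-0.32, 0.1, 1.84, 0.65, 1.49, 2.65]]
1 101 cam dz 0.079 [[-0.08, 0.39, 1.8, 0.71, 1.26, 2.53], [-0.2, 0.28, 1.76, 0.64, 1.44, 2.55], [-0.28, 0.23, 1.69, 0.61, 1.58, 2.56]]
1 111 cam dz 0.079 [[-0.06, 0.46, 1.7, 0.64, 1.36, 2.45], [-0.16, 0.39, 1.63, 0.59, 1.53, 2.47], [-0.23, 0.36, 1.54, 0.56, 1.67, 2.48]]
1 121 cam dz 0.079 [[-0.04, 0.53, 1.6, 0.57, 1.46, 2.36], [-0.12, 0.48, 1.5, 0.53, 1.63
[... 1586 characters left out ...]
0, 40), (15, 30), (30, 40), (45, 30), (45, 40), (60, 30), (60, 40), (75, 30), (75, 40), (90, 30), (90, 40), (105, 30), (105, 40), (120, 30), (120, 40), (135, 30), (135, 40), (150, 30), (150, 40), (165, 30), (165, 40)]
-1 [(-180, 30), (-180, 40), (-165, 30), (-165, 40), (-150, 30), (-150, 40), (-135, 30), (-135, 40), (-120, 30), (-120, 40), (-105, 40), (-75, 30), (-60, 30), (-60, 40), (-45, 30), (-45, 40), (-30, 30), (-30, 40), (-15, 30), (-15, 40), (0, 30), (0, 40), (15, 30), (15, 40), (30, 30), (30, 40), (45, 30), (45, 40), (60, 30), (60, 40), (75, 30), (75, 40), (90, 30), (90, 40), (105, 30), (105, 40), (120, 30), (120, 40), (135, 30), (135, 40), (150, 30), (150, 40), (165, 30), (165, 40)]
```

```bash
cat >> h.py <<'E'
T_TC=np.array([[0.001,.959,.284,.079],[1,-.001,0,0],[0,.284,-.959,-.170],[0,0,0,1]])
def look(target,psi,vlean,dist,flip=1):
    "tool pose whose wrist camera looks at target with view leaning vlean from vertical"
    M=tool(psi,vlean-16.5*flip,flip); d=-(M@T_TC[:3,2])
    return np.array(target)-d*dist-M@T_TC[:3,3], M
E
python3 - <<'E'
from h import *
p,M=look([.556,-.206,.09],60,0,.26); print(p,arm.solve_ik(p,rv(M))); arm.move_to(p,rv(M))
c=cam('wrist'); np.savez('w1.npz',**{k:c[k] for k in('color','range_z','mtx','o','Rc')}); i1=c['color']
print(readout.state()['time_s'])
p,M=look([.512,.265,.05],81,40,.33); print(p,arm.solve_ik(p,rv(M))); arm.move_to([.42,-.02,.33],rv(M)); arm.move_to(p,rv(M))
c=cam('wrist'); np.savez('w2.npz',**{k:c[k] for k in('color','range_z','mtx','o','Rc')}); i2=c['color']
print(readout.state()['time_s'])
cv2.imwrite('pics/w12.png',cv2.convertScaleAbs(np.vstack([cv2.resize(i,(400,300),interpolation=cv2.INTER_AREA) for i in(i1,i2)]),alpha=1.5))
cv2.imwrite('pics/w1.png',i1);cv2.imwrite('pics/w2.png',i2)
E
```

```text
[ 0.56974064 -0.18220051  0.16460724] [-0.35911268  0.33437884  1.51559799 -0.29128839  1.34947957 -2.90445762]
2.5417
[0.50075175 0.19398136 0.1784522 ] NoneTraceback (most recent call last):
  File "<stdin>", line 5, in <module>
station.Unreachable: the arm cannot take that pose within its joint ranges
```

Run:
```python
from h import *
for v in(40,45):
  for psi in (85,90,95,100,105,110):
    p,M=look([.512,.265,.05],psi,v,.33); q=arm.solve_ik(p,rv(M)); print(v,psi,p.round(3),None if q is None else q.round(2))
    if q is not None and q[5]<2.95: break
  if q is not None: break
m=[.47,.02,.32]; print(arm.solve_ik(m,rv(M)))
arm.move_to(m,rv(M)); arm.move_to(p,rv(M))
c=cam('wrist'); np.savez('w2.npz',**{k:c[k] for k in('color','range_z','mtx','o','Rc')}); i2=c['color']
print(readout.state()['time_s'])
i1=np.load('w1.npz')['color']
cv2.imwrite('pics/w12.png',cv2.convertScaleAbs(np.vstack([cv2.resize(i,(400,300),interpolation=cv2.INTER_AREA) for i in(i1,i2)]),alpha=1.5))
```

```text
40 85 [0.506 0.193 0.178] [-0.11  0.02  1.88  0.43  1.29  2.99]
40 90 [0.512 0.193 0.178] [-0.11  0.06  1.83  0.42  1.32  2.91]
[-0.477958   -0.13000137  1.73430226  0.36640239  1.72398326  2.68589199]
8.475
```

View pics/w12.png

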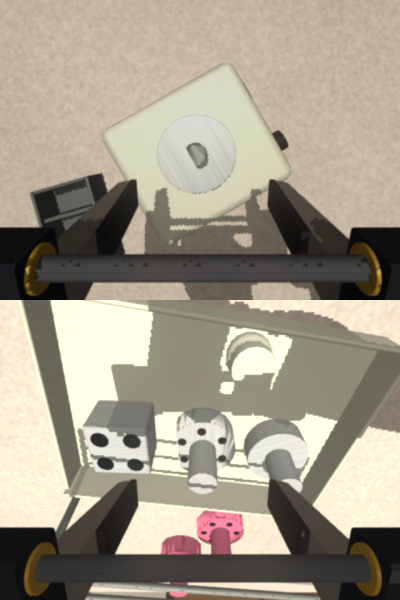

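Run:
```python
from h import *
i1=np.load('w1.npz')['color'];i2=np.load('w2.npz')['color']
a=cv2.resize(i2[200:400,310:510],(600,600),interpolation=cv2.INTER_CUBIC)
b=cv2.resize(i1[240:380,250:350] if 0 else i1[270:350,350:430],(200,200),interpolation=cv2.INTER_CUBIC)
b=cv2.copyMakeBorder(b,0,400,0,0,cv2.BORDER_CONSTANT)
cv2.imwrite('pics/crop2.png',np.hstack([a,b]))
```

```text
(no output)
```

View pics/crop2.png

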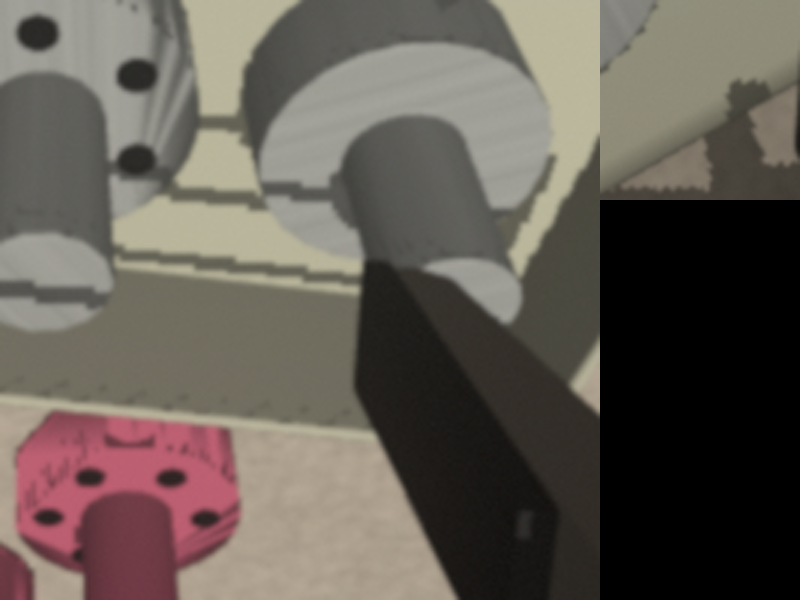

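Wrong crop because of a scale slip. The head is at about (328,240) and the spindle at about (315,245). I'm re-cropping.

Run:
```python
from h import *
i1=np.load('w1.npz')['color'];i2=np.load('w2.npz')['color']
a=cv2.resize(i2[165:325,265:395],(487,600),interpolation=cv2.INTER_CUBIC)
b=cv2.resize(i1[215:275,285:345],(300,300),interpolation=cv2.INTER_CUBIC)
b=cv2.copyMakeBorder(b,0,300,0,0,cv2.BORDER_CONSTANT)
cv2.imwrite('pics/crop3.png',np.hstack([a,b]))
# disc-top points of the head
f=np.load('w2.npz'); P=pts({k:f[k] for k in f}); sub=P[165:325,265:395].reshape(-1,3)
for z0 in np.arange(0,.12,.006): print(round(z0,3),((sub[:,2]>z0)&(sub[:,2]<z0+.006)).sum(),end='; ')
f=np.load('w1.npz'); P=pts({k:f[k] for k in f}); s=P[215:275,285:345].reshape(-1,3); m=s[:,2]>.094; print('\nspindle top',m.sum(),np.median(s[m],0),s[m].min(0),s[m].max(0))
m=(s[:,2]>.06)&(s[:,2]<.085);print(np.median(s[m,2]))
```

```text
0.0 6501; 0.006 1109; 0.012 731; 0.018 763; 0.024 794; 0.03 872; 0.036 4641; 0.042 1255; 0.048 662; 0.054 424; 0.06 233; 0.066 230; 0.072 248; 0.078 242; 0.084 275; 0.09 279; 0.096 1406; 0.102 42; 0.108 0; 0.114 0; 
spindle top 835 [ 0.55875981 -0.20988797  0.09884177] [ 0.54962612 -0.22085279  0.09462271] [ 0.5660403  -0.19904152  0.10114683]
0.06943756319625832
```

View pics/crop3.png

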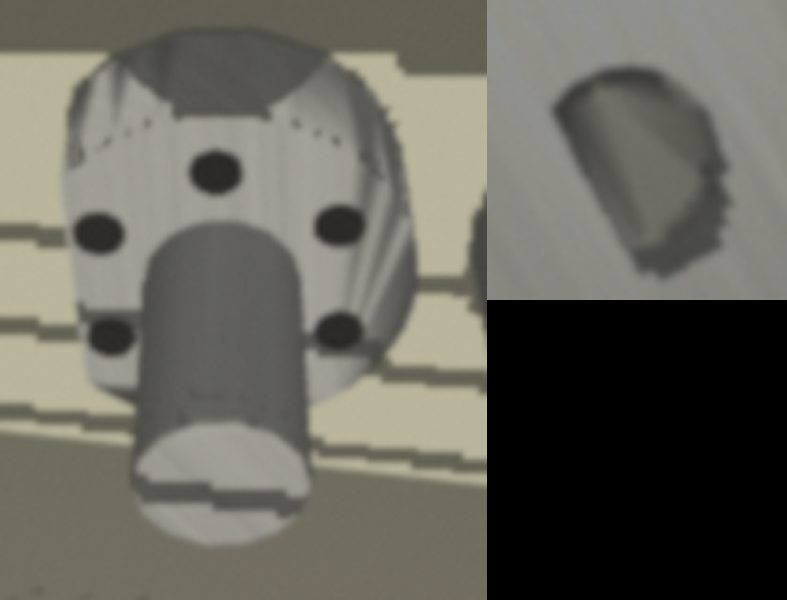

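The grey head has six dark holes. Its flat is the straight left edge of the disc, crop (68,190) to (88,380), which faces world +x. The round head has no holes, so this is the right one. The spindle's flat runs from crop (555,110) to (640,275) and also faces about +x. Next I measure both numerically.

Run:
```python
from h import *
from scipy.optimize import least_squares
L=lambda n:(lambda f:{k:f[k] for k in f})(np.load(n))
c=L('w1.npz'); P=pts(c)
m=(P[...,2]>.056)&(P[...,2]<.0665); n,lab,st,_=cv2.connectedComponentsWithStats(m.astype(np.uint8)); k=1+st[1:,4].argmax()
q=P[lab==k][:,:2]*1000; print('mixer',cv2.minAreaRect(q.astype(np.float32)))
m=(P[...,2]>.068)&(P[...,2]<.0725); n,lab,st,_=cv2.connectedComponentsWithStats(m.astype(np.uint8)); k=1+st[1:,4].argmax(); q=P[lab==k][:,:2]*1000
h=cv2.convexHull(q.astype(np.float32)).reshape(-1,2)
f=least_squares(lambda x:np.hypot(h[:,0]-x[0],h[:,1]-x[1])-x[2],[558,-207,42],loss='soft_l1').x; print('plate circle',f)
w=np.zeros(P.shape[:2],bool); w[215:275,285:345]=1
q=P[w&(P[...,2]>.085)][:,:2]*1000; print('spindle pts',len(q),cv2.minAreaRect(q.astype(np.float32)))
d=q-f[:2]; a=np.degrees(np.arctan2(d[:,1],d[:,0])); r=np.hypot(*d.T)
print('spindle rmax by angle',[(t,r[abs((a-t+180)%360-180)<7.5].max().round(1)) for t in range(-180,180,15)])
# head
c=L('w2.npz'); P=pts(c); w=np.zeros(P.shape[:2],bool); w[165:325,265:395]=1
t=P[w&(P[...,2]>.0985)&(P[...,2]<.106)]*1000; h=cv2.convexHull(t[:,:2].astype(np.float32)).reshape(-1,2)
f=least_squares(lambda x:np.hypot(h[:,0]-x[0],h[:,1]-x[1])-17,[512,265],loss='soft_l1').x; print('neck top',f,np.median(t[:,2]),len(t),cv2.minEnclosingCircle(h))
q=P[w&(P[...,2]>.0385)&(P[...,2]<.046)]*1000; q=q[:,:2]; d=q-f; a=np.degrees(np.arctan2(d[:,1],d[:,0])); r=np.hypot(*d.T)
print('disc rmax by angle',[(t,r[abs((a-t+180)%360-180)<5].max().round(1)) if (abs((a-t+180)%360-180)<5).sum()>5 else t for t in range(-180,180,10)])
# flat: min over theta of support function
for th in range(-40,45,5):
    u=np.radians(th); s=d@[np.cos(u),np.sin(u)]; print(th,np.percentile(s,99.7).round(1),end='; ')
# rim side faces: points z .012-.036 on +x side; line fit
q=P[w&(P[...,2]>.012)&(P[...,2]<.036)][:,:2]*1000-f
q=q[(q[:,0]>24)&(abs(q[:,1])<40)]; print('\nside',len(q)); 
if len(q)>10: print(cv2.fitLine(q.astype(np.float32),cv2.DIST_HUBER,0,.01,.01).ravel())
```

```text
mixer ((560.341064453125, -210.0106201171875), (146.498779296875, 166.4932861328125), 89.545654296875)
plate circle [ 560.43145935 -209.93567276   41.66735963]
spindle pts 836 ((557.826171875, -209.93295288085938), (21.814603805541992, 16.38994598388672), 89.74617767333984)
spindle rmax by angle [(-180, np.float64(10.9)), (-165, np.float64(10.7)), (-150, np.float64(10.8)), (-135, np.float64(10.9)), (-120, np.float64(10.6)), (-105, np.float64(10.9)), (-90, np.float64(10.9)), (-75, np.float64(10.7)), (-60, np.float64(10.9)), (-45, np.float64(8.8)), (-30, np.float64(6.3)), (-15, np.float64(5.7)), (0, np.float64(5.5)), (15, np.float64(5.9)), (30, np.float64(6.8)), (45, np.float64(8.8)), (60, np.float64(10.6)), (75, np.float64(10.8)), (90, np.float64(10.9)), (105, np.float64(10.7)), (120, np.float64(10.8)), (135, np.float64(10.8)), (150, np.float64(10.6)), (165, np.float64(10.8))]
neck top [512.08842684 265.25273473] 101.05452488744791 1322 ((512.5098266601562, 265.1661071777344), 17.236663818359375)
disc rmax by angle [(-180, np.float64(42.0)), (-170, np.float64(42.0)), (-160, np.float64
[... 348 characters left out ...]
.float64(35.1)), (-10, np.float64(32.5)), (0, np.float64(32.1)), (10, np.float64(32.4)), (20, np.float64(34.2)), (30, np.float64(37.3)), (40, np.float64(41.8)), (50, np.float64(42.8)), (60, np.float64(99.4)), (70, np.float64(93.8)), (80, np.float64(90.6)), (90, np.float64(92.4)), (100, np.float64(98.0)), (110, np.float64(108.3)), (120, np.float64(121.9)), (130, np.float64(42.7)), (140, np.float64(42.9)), (150, np.float64(42.7)), (160, np.float64(42.4)), (170, np.float64(41.9))]
-40 40.9; -35 40.6; -30 39.9; -25 39.1; -20 37.9; -15 36.6; -10 37.8; -5 45.5; 0 52.8; 5 59.7; 10 66.2; 15 72.2; 20 77.6; 25 82.4; 30 86.5; 35 90.1; 40 93.0; 
side 165
[  0.7160693   0.6980292  29.444115  -28.915806 ]
```

Run:
```python
from h import *
L=lambda n:(lambda f:{k:f[k] for k in f})(np.load(n))
def edge(q,f,amax,step):
    d=q-f; out=[]
    for y in np.arange(-amax,amax,step):
        s=d[(abs(d[:,1]-y)<step/2)]
        if len(s)>2: i=s[:,0].argmax(); out.append(s[i])
    o=np.array(out,np.float32); l=cv2.fitLine(o,cv2.DIST_HUBER,0,.01,.01).ravel()
    n=np.array([l[1],-l[0]])*np.sign(l[1]); print('flat dir deg',np.degrees(np.arctan2(n[1],n[0])),'dist',n@l[2:],len(o))
c=L('w2.npz'); P=pts(c); w=np.zeros(P.shape[:2],bool); w[165:325,265:395]=1
q=P[w&(P[...,2]>.039)&(P[...,2]<.0455)][:,:2]*1000; f=np.array([512.1,265.25]); q=q[np.hypot(*(q-f).T)<43]
edge(q,f,18,1.5)
c=L('w1.npz'); P=pts(c); w=np.zeros(P.shape[:2],bool); w[215:275,285:345]=1
q=P[w&(P[...,2]>.08)][:,:2]*1000; edge(q,np.array([560.4,-209.9]),7,.8)
# where can the tool go: grip heading g, place heading g+dyaw
for g in(75,81,87): 
    M=tool(g,40,1)
    for pos in([.5121,.2653,.08],[.485,.176,.20],[.52,-.02,.26],[.5604,-.2099,.20],[.5604,-.2099,.144]): 
        q=arm.solve_ik(tcp(pos,M),rv(M)); print(g,pos,None if q is None else q.round(2))
```

```text
flat dir deg 2.4475615 dist 31.506096 24
flat dir deg -0.65557265 dist 5.41233 18
75 [0.5121, 0.2653, 0.08] [-0.09  0.21  2.05  0.88  0.97  2.76]
75 [0.485, 0.176, 0.2] [-0.31 -0.1   2.08  0.73  1.29  2.84]
75 [0.52, -0.02, 0.26] [-0.65  0.04  1.82  0.64  1.59  2.66]
75 [0.5604, -0.2099, 0.2] [-0.85  0.43  1.47  0.57  1.66  2.48]
75 [0.5604, -0.2099, 0.144] [-0.85  0.5   1.5   0.56  1.57  2.43]
81 [0.5121, 0.2653, 0.08] [-0.1   0.25  1.99  0.84  1.04  2.71]
81 [0.485, 0.176, 0.2] [-0.3  -0.05  2.03  0.71  1.35  2.76]
81 [0.52, -0.02, 0.26] [-0.64  0.09  1.76  0.61  1.64  2.6 ]
81 [0.5604, -0.2099, 0.2] [-0.83  0.48  1.41  0.53  1.71  2.42]
81 [0.5604, -0.2099, 0.144] [-0.83  0.54  1.44  0.53  1.63  2.37]
87 [0.5121, 0.2653, 0.08] [-0.1   0.29  1.94  0.8   1.11  2.65]
87 [0.485, 0.176, 0.2] [-0.29  0.01  1.97  0.69  1.41  2.7 ]
87 [0.52, -0.02, 0.26] [-0.62  0.14  1.71  0.58  1.69  2.53]
87 [0.5604, -0.2099, 0.2] [-0.81  0.52  1.36  0.5   1.77  2.35]
87 [0.5604, -0.2099, 0.144] [-0.81  0.58  1.39  0.49  1.68  2.31]
```

Run:
```python
from h import *
M=tool(82,40,1); g=np.array([.5121,.2653,.081]); G=tcp(g,M); z=M[:,2]
eoat.set_gripper(.06,40)
arm.move_to(G-z*.11,rv(M)); 
print(arm.line_to(G,feed=.09,threshold=12))
s=readout.state(); print(s['tool_pos']-G,s['contact_force'],s['time_s'])
eoat.set_gripper(.02,40); s=readout.state(); print(s['grip_width'],s['contact_force'],s['tool_pos']-G)
if .03<s['grip_width']<.037:
    arm.line_to(G+[0,0,.01],feed=.04)
    arm.line_to(G+[0,0,.01]-z*.15,feed=.15)
    s=readout.state(); print(s['grip_width'],s['contact_force'],s['time_s'])
    c=cam('wrist'); np.savez('w3.npz',**{k:c[k] for k in('color','range_z','mtx','o','Rc')})
    t=cam('top')
    cv2.imwrite('pics/g.png',np.hstack([cv2.resize(x,(400,300),interpolation=cv2.INTER_AREA) for x in(c['color'],cam('scene')['color'])]))
```

```text
False
[ 0.0005012  -0.00027667  0.00048367] [0.34630726 0.62785643 0.74811991] 10.8833
0.0332861183137607 [ 1.34262804 -0.40615489 -0.75685922] [ 0.00058937 -0.00020132  0.00024409]
0.03335649772078561 [-0.26744878  0.00890503 -3.78590958] 12.95
```

View pics/g.png

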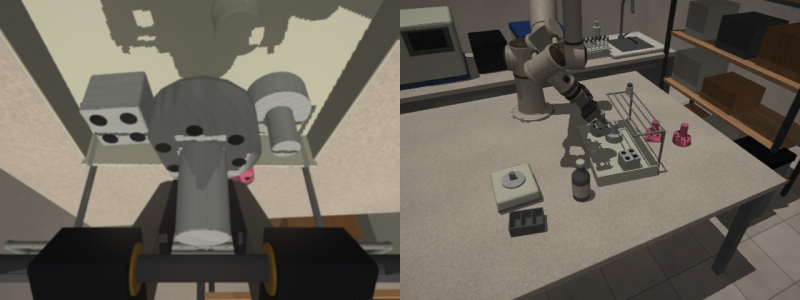

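The head is held: the load is about 3.4 N, and the block, round head and jar are still in place. Next I measure the head's tilt, axis and flat in the hand from this same view.

```bash
cat > inhand.py <<'E'
from h import *
from scipy.optimize import least_squares
def inhand(c,g,yaw):
    "g: expected neck grasp point; returns axis xy offset (mm), flat dir"
    P=pts(c); Q=(P-g)*1000; r=np.hypot(Q[...,0],Q[...,1])
    m=(abs(Q[...,2]+39)<5)&(r<46)&(r>19); q=Q[m]; A=np.c_[q[:,:2],np.ones(len(q))]
    k=np.ones(len(q),bool)
    for _ in range(4):
        x=np.linalg.lstsq(A[k],q[k,2],rcond=None)[0]; k=abs(A@x-q[:,2])<1.5
    print('plane n',k.sum(),'tilt deg',np.degrees(x[:2]).round(2),'height',x[2].round(2))
    q=q[k]; rr=[]; 
    a=np.degrees(np.arctan2(q[:,1],q[:,0])); r=np.hypot(*q[:,:2].T); bo=[]
    for t in range(-180,180,5):
        s=abs((a-t+180)%360-180)<2.5
        if s.sum()>3: bo.append((t,*q[s][r[s].argmax(),:2]))
    bo=np.array(bo); da=(bo[:,0]-yaw+180)%360-180
    print([(int(b[0]),round(float(np.hypot(b[1],b[2])),1)) for b in bo])
    arc=bo[(abs(da)>50)&(np.hypot(bo[:,1],bo[:,2])>37),1:]; fl=bo[abs(da)<28,1:].astype(np.float32)
    f=least_squares(lambda x:np.hypot(*(arc-x).T)-42,[0,0],loss='soft_l1').x; print('axis off',f,len(arc))
    if len(fl)>3:
        l=cv2.fitLine(fl,cv2.DIST_HUBER,0,.01,.01).ravel(); n=np.array([l[1],-l[0]])*np.sign(l[1]); print('flat',np.degrees(np.arctan2(n[1],n[0])),n@(l[2:]-f),len(fl))
E
python3 - <<'E'
from inhand import *
f=np.load('w3.npz'); c={k:f[k] for k in f}; s=readout.state(); Mt=rot(s['ee_rot'])
g=np.array(s['tool_pos'])+Mt[:,2]*arm.grip_point_offset; print(g)
inhand(c,g,2.4)
E
```

```text
[0.49809102 0.17037247 0.20510046]
plane n 10048 tilt deg [0.04 0.13] height -39.91
[(-180, 42.9), (-175, 42.8), (-170, 42.9), (-165, 42.8), (-160, 42.8), (-155, 42.8), (-150, 42.7), (-145, 42.7), (-140, 42.6), (-135, 42.9), (-130, 42.6), (-125, 42.7), (-120, 43.2), (-115, 42.5), (-110, 42.4), (-105, 42.6), (-100, 42.0), (-95, 42.1), (-90, 42.1), (-85, 42.0), (-80, 41.7), (-75, 42.2), (-70, 41.2), (-65, 41.5), (-60, 41.2), (-55, 41.1), (-50, 41.1), (-45, 40.7), (-40, 40.8), (-35, 39.7), (-30, 37.4), (-25, 35.5), (-20, 33.8), (-15, 32.7), (-10, 31.7), (-5, 31.4), (0, 31.0), (5, 30.8), (10, 31.5), (15, 31.5), (20, 32.6), (25, 33.9), (30, 35.4), (35, 37.4), (40, 39.7), (45, 41.4), (50, 42.4), (115, 42.7), (120, 43.3), (125, 43.4), (130, 43.5), (135, 43.4), (140, 43.2), (145, 43.0), (150, 43.4), (155, 43.5), (160, 43.2), (165, 43.2), (170, 43.2), (175, 43.1)]
axis off [-1.20722719  0.1642825 ] 40
flat 2.5661817 32.06047646029852 12
```

The head is upright with its flat at 2.6°. It appears 1.2 mm off the jaw centre, which is likely camera bias. To cancel that, I'll hover above the spindle and measure the head and the spindle in the same view.

Run:
```python
from inhand import *
M=tool(79,40,1)
for p in([.505,.08,.28],[.5605,-.222,.31]): arm.move_to(tcp(p,M),rv(M))
arm.hold(.2); s=readout.state(); print(s['time_s'],s['grip_width'])
c=cam('wrist'); np.savez('w4.npz',**{k:c[k] for k in('color','range_z','mtx','o','Rc')}); cv2.imwrite('pics/w4.png',c['color'])
Mt=rot(s['ee_rot']); g=np.array(s['tool_pos'])+Mt[:,2]*arm.grip_point_offset; print(g)
inhand(c,g,-.5)
P=pts(c)*1000; d=P[...,:2]-[560.4,-209.9]; r=np.hypot(d[...,0],d[...,1])
m=(r<46)&(P[...,2]>66)&(P[...,2]<74); print('plate n',m.sum(),np.median(P[m,2]))
q=d[(r<16)&(P[...,2]>97)&(P[...,2]<106)]; print('top n',len(q))
if len(q)>20: print(cv2.minAreaRect(q.astype(np.float32)))
q=d[(r<16)&(P[...,2]>80)&(P[...,2]<94)]; print('side n',len(q))
if len(q)>20:
    a=np.degrees(np.arctan2(q[:,1],q[:,0])); k=(a<-40)&(a>-175); f=least_squares(lambda x:np.hypot(*(q[k]-x).T)-11,[0,0],loss='soft_l1'); print('axis d',f.x,k.sum(),abs(f.fun).mean())
```

```text
15.0167 0.033368604918207936
[ 0.5606529  -0.22064313  0.31030308]
plane n 10031 tilt deg [0.15 0.1 ] height -39.92
[(-180, 42.6), (-175, 42.7), (-170, 42.7), (-165, 42.5), (-160, 42.7), (-155, 42.6), (-150, 42.6), (-145, 42.6), (-140, 42.4), (-135, 42.6), (-130, 42.6), (-125, 42.3), (-120, 42.3), (-115, 42.2), (-110, 42.3), (-105, 42.1), (-100, 42.4), (-95, 42.0), (-90, 42.5), (-85, 41.8), (-80, 41.6), (-75, 41.5), (-70, 41.4), (-65, 41.3), (-60, 41.0), (-55, 41.1), (-50, 40.8), (-45, 40.9), (-40, 40.5), (-35, 38.2), (-30, 36.1), (-25, 34.4), (-20, 32.9), (-15, 32.1), (-10, 31.5), (-5, 31.3), (0, 31.1), (5, 30.9), (10, 31.8), (15, 32.3), (20, 33.4), (25, 34.8), (30, 36.2), (35, 38.1), (40, 41.4), (45, 42.3), (50, 42.1), (110, 43.3), (115, 43.5), (120, 43.5), (125, 43.6), (130, 43.5), (135, 44.0), (140, 43.3), (145, 43.3), (150, 43.4), (155, 43.2), (160, 43.1), (165, 43.2), (170, 43.0), (175, 42.8)]
axis off [-1.0748167   0.43179522] 41
flat -0.3704464 32.093258022912885 11
plate n 6095 69.10193085403598
top n 459
((-2.8361754417419434, -1.1761045455932617), (14.712620735168457, 19.22844123840332), 1.804116129875183)
side n 288
axis d [ 0.02836357 -0.04698639] 281 0.2730465746819037
```

View pics/w4.png

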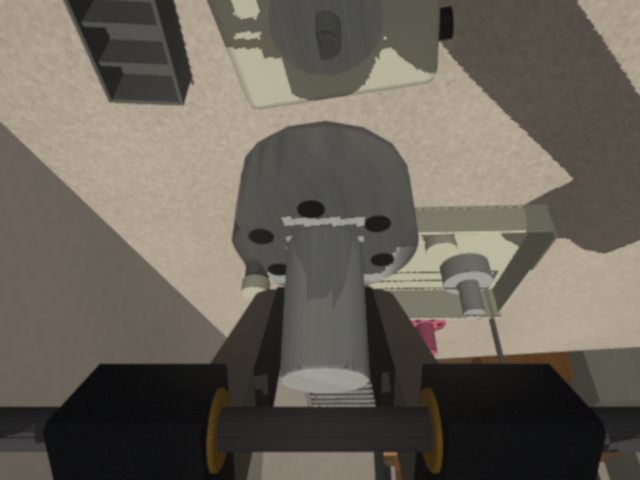

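Run:
```python
from h import *
M=tool(79,40,1); tgt=np.array([.5615,-.2104])
def gp(): s=readout.state(); return np.array(s['tool_pos'])+rot(s['ee_rot'])[:,2]*arm.grip_point_offset
arm.line_to(tcp([*tgt,.180],M),attitude=rv(M),feed=.12); arm.hold(.3); e=gp()-[*tgt,.180]; print('err',e)
t=tgt-e[:2]
hit=arm.line_to(tcp([*t,.143],M),feed=.025,threshold=15)
s=readout.state(); print(hit,gp(),s['contact_force'],s['torque'],s['grip_width'],s['time_s'])
```

```text
err [ 0.00013603 -0.00017424  0.00036476]
False [ 0.56145352 -0.21022601  0.14516381] [-3.52779559  0.74819177  5.00035433] [0.53184028 0.56337338 0.40611603] 0.03342714808548521 18.2417
```

It stopped at z = 0.1452, where 0.145 was expected for fully seated, with about 9 N of upward push. I'll release, back off and check.

Run:
```python
from inhand import *
def gp(): s=readout.state(); return np.array(s['tool_pos'])+rot(s['ee_rot'])[:,2]*arm.grip_point_offset
arm.hold(.3); print(gp(),readout.state()['contact_force'])
eoat.set_gripper(.06); s=readout.state(); print(gp(),s['contact_force'])
M=rot(s['ee_rot']); p=np.array(s['tool_pos'])
arm.line_to(p-M[:,2]*.12,feed=.12); arm.hold(.2)
c=cam('wrist'); P=pts(c)*1000; print(readout.state()['time_s'],readout.state()['contact_force'])
inhand(c,np.array([.5604,-.2099,.145]),-.5)
d=np.hypot(P[...,0]-560.4,P[...,1]+209.9); m=(d<15)&(P[...,2]>150); print('neck top z',np.median(P[m,2]),'expect 166'); m=(d<40)&(d>20)&(P[...,2]>95)&(P[...,2]<125);print('disc z',np.median(P[m,2]),'expect 106')
d=np.maximum(abs(P[...,0]-560.4),abs(P[...,1]+209.9)); m=(d>50)&(d<72)&(P[...,2]>50)&(P[...,2]<70); print('box top',np.median(P[m,2]),'expect 62')
cv2.imwrite('pics/end.png',np.hstack([cv2.resize(x,(400,300),interpolation=cv2.INTER_AREA) for x in(c['color'],cam('scene')['color'])]))
```

```text
[ 0.56142901 -0.21023369  0.1451266 ] [-4.56188317  0.45805196  6.8665867 ]
[ 0.56140273 -0.21019712  0.14292717] [-0.23568595  0.15503373  0.2341457 ]
20.5083 [ 0.26601688 -0.69653696 -0.51283813]
plane n 4282 tilt deg [-0.01  0.07] height -39.84
[(-180, 42.0), (-175, 42.0), (-170, 42.0), (-165, 42.1), (-160, 42.2), (-155, 42.2), (-150, 42.1), (-145, 42.0), (-140, 42.1), (-135, 42.3), (-130, 42.6), (-125, 42.1), (-120, 41.9), (-115, 42.3), (-110, 41.9), (-105, 42.2), (-100, 42.6), (-95, 42.3), (-90, 41.8), (-85, 41.9), (-80, 41.7), (-75, 42.1), (-70, 42.0), (-65, 41.6), (-60, 41.6), (-55, 41.5), (-50, 41.7), (-45, 41.3), (-40, 41.5), (-35, 40.0), (-30, 36.5), (-25, 35.1), (-20, 33.3), (-15, 32.5), (-10, 32.7), (-5, 31.7), (0, 31.9), (5, 31.8), (10, 31.6), (15, 33.0), (20, 33.5), (25, 35.0), (30, 36.7), (35, 39.1), (40, 42.2), (45, 42.1), (50, 42.1), (110, 43.5), (115, 42.9), (120, 42.4), (125, 42.6), (130, 42.0), (135, 42.6), (140, 42.8), (145, 43.2), (150, 42.4), (155, 42.4), (160, 42.3), (165, 42.2), (170, 42.0), (175, 41.7)]
axis off [-0.31447609  0.19419375] 41
flat -0.097416475 31.900015272347964 11
neck top z 165.07352645580139 expect 166
disc z 105.17548653364756 expect 106
box top 60.920955429197676 expect 62
```

View pics/end.png

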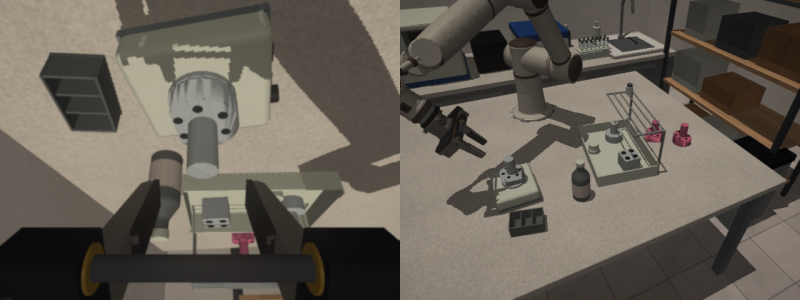

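Both views show the head seated upright on the plate. Its heights match once the camera's roughly 1 mm bias is allowed for, and everything else is standing where it was. The gripper is clear, so I'm handing in.

```bash
python3 -c "
from station import order,readout
print(order.hand_in(),readout.state()['time_s'])"
```

```text
the job is handed in; nothing more can be done
the job is handed in; nothing more can be done
```

The flat-sided head is on the mixer's spindle, seated down on the drive plate, and the gripper has let go and backed off. The job is handed in, at about 21 s of the 61 s allowed.

**What I did:** I took the head from the middle place under the deck, with the gripper leaned back 40°. I drew it out over the front wall, turned it about 3° to line up the flats, and lowered it until it met the plate.

**Last checks:**
- **Seating:** The disc top measured 105.2 mm (106 expected) and the neck top 165.1 mm (166 expected). The known 62 mm mixer top also read about 1 mm low in that view, so this fits a fully seated head.
- **Tilt and centring:** The tilt is under 0.1° and the head is about 0.4 mm off the spindle axis.
- **Flats:** The head's flat is at -0.1°. The spindle's measured about -0.3° to -0.7°.
- **Everything else:** The block, round head, jar, flask, tray and pink look-alikes look undisturbed in the final pictures.

**What disagreed:** With the head in the gripper, the wrist camera showed its axis about 1.2 mm off the jaw centre. I corrected for that by measuring the head and spindle in the same view before lowering.

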